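Set out cutting dies on their marked blanks and pack up the low one

ROBOT

A 7-joint arm with a two-finger parallel gripper is mounted at the origin on the work surface. World frame = base frame: x ahead of the robot, y to its left, z up, the work surface at z = 0. Lengths are in m, angles in degrees, forces in N, time in s.
With the tool pointing down it reaches from about 0.425 to 0.875 m from the base axis. Payload 9.9 kg.
Tool frame: the origin (TCP) lies midway between the tips of the shut fingers; the grasp point (between the pads) lies 19 mm behind it (robot.pinch_z is the distance from the TCP to the grasp point, in m); z points along the fingers, x is the direction in which the jaws open and shut, and the axes are right-handed (so a half turn about z gives the same grasp; the last joint's range is limited). The gripper opens to 85 mm and grips with 20 to 120 N. Pads are 22 mm wide; open, the fingers measure 114 mm over their backs; the gripper's body (76 mm by 85 mm) begins 54 mm behind the grasp point. The pads swing forward as they close: fully open they stand 13 mm farther back than shut.
Start: joints at [72.204, 32.985, 1.427, 82.34, -0.859, 64.687, -3.237], TCP at [0.152, -0.658, 0.231] pointing down, gripper open.
Joint ranges: [-157.87, 157.87], [-19.46, 123.44], [-87.15, 90], [11.01, 140.99], [-62.26, 242.26], [9.8, 113.94], [-161.44, 161.44]. Speed limits (degrees/s): [127.2, 127.2, 172.46, 172.46, 180, 180, 180].

INTERFACE

Orientations are given as a 3x3 rotation matrix whose columns are the frame's x, y, z axes.
In Python, from cell import robot, claw, read_state, cams gives the robot as it stands. Calls block until the motion is done:
- robot.goto(position, orientation): joint-space move of the TCP to a pose.
- robot.move_straight(position, vel=0.15, frame=None): straight line of the TCP; frame=None keeps the orientation; vel is the mean speed in m/s.
- robot.movej(angles): joint-space move.
- claw.move_gripper(opening): finger opening in m; the grip force is fixed at half the most; returns when the fingers have stopped.
- robot.hold(seconds).
- robot.solve_ik(position, orientation): joint angles nearest the present ones, or None.
- read_state(): the state.
- cams.camera(name): name is "scene" or "top" or "wrist"; returns a dict with "pixels" (420x560x3 uint8, red, green, blue), "K" (3x3 intrinsics, pixels), "k1" (the pictures are not rectified: a ray, as slopes to the right and down, at radius r is drawn at 1 + k1 r^2 times it, then the intrinsics apply), "world_to_cam" (4x4, takes a point from world to camera coordinates). Camera axes: x right, y up, looking along -z (the intrinsics and any distortion apply to the point x, -y, -z); pixel columns grow to the right and rows downward; lengths in m; the calibration is good to about 2 mm. A picture is of the moment at which its call begins. There is no depth.
A pose or a line that the arm cannot do raises robot.PlanningError and nothing moves.
- robot.close_job(): hands the job in, once; it reports no verdict.
The state is a dict: "time": time; "joint_positions": joint angles; "qvel": joint speeds; "effort": joint torques, N m; "tcp_pos": TCP position; "tool_rot": TCP orientation; "force": force on the tool from outside, world axes, zero at the start; "torque": the same for the moment, N m; "grip_width": finger opening in m.
Only numpy, scipy, OpenCV 4.12 (cv2) and the standard library are available. Lean on these libraries where they do the work, as an engineer would, in place of code of your own. Each camera call takes 0.05 s, during which the arm holds its last target.

TASK

Set the tray up for one stroke of the press: stand each of the three cutting dies, cutting edge down as it lies now, squarely on the pen outline of its own shape on the taped-down blanks. The round die is lower than the other two, so lay packing plates centrally on top of it, of the right thicknesses to bring its top level with theirs, and leave what is not needed lying on the bench. Set everything down gently, without dropping it, and let go of it.

Things in the scene. Friction and masses are not known exactly. Their poses are not given: they have to be found in the camera images.
- strap_die_center (a point): Strap-tab cutting die: hollow frame of 3 mm steel strip, open in the middle except for thin cross braces level with its top, bright cutting edge downwards; outline 124 mm long (x) and 44 mm wide (y) with two straight parallel sides 80 mm long and half-round ends, 32 mm high. Lies on the bench (bench top is z = 0), on the robot's right. The point is its centre, half-way up (16 mm above its cutting edge); z up. The same shape turned half round.
- tag_die_center (a point): Luggage-tag cutting die: hollow frame of 3 mm steel strip, open in the middle except for thin cross braces level with its top, bright cutting edge downwards; outline 86 mm long (x) and 60 mm wide (y), a rectangle with its corners cut off 16 mm each way, 32 mm high. Lies on the bench (bench top is z = 0), on the robot's right. The point is its centre, half-way up (16 mm above its cutting edge); z up. The same shape turned half round.
- round_die_center (a point): Round cutting die, lower than the other two: hollow frame of 3 mm steel strip, open in the middle except for thin cross braces level with its top, bright cutting edge downwards; 54 mm outside diameter, only 19 mm high, one cross brace. Lies on the bench (bench top is z = 0), on the robot's right. The point is its centre, half-way up (9.5 mm above its cutting edge); z up.
- square_plate_center (a point): Plain steel packing plate, square, 62 x 62 mm and 5 mm thick. Lies on the bench (bench top is z = 0), on the robot's right. The point is its centre (2.5 mm above its underside); z up.
- disc_plate_center (a point): Plain steel packing plate, a round disc 64 mm in diameter and 8 mm thick. Lies on the bench (bench top is z = 0), on the robot's right. The point is its centre (4 mm above its underside); z up.
- oblong_plate_center (a point): Plain steel packing plate, oblong, 88 mm (x) by 60 mm (y) and 10 mm thick. Lies on the bench (bench top is z = 0), on the robot's right. The point is its centre (5 mm above its underside); z up.
- strap_mark (a point): A brown stiffener-board blank, 152 x 72 mm and 2 mm thick, taped down on the white cutting pad of the press tray (pad top 20 mm above the bench, board top 22 mm above it) on the robot's left, with a black pen outline: 124 x 44 mm with half-round ends, the outer shape of the strap-tab die. This point is the centre of the outline, on the board's top face; z up, x along the outline's length. Fixed.
- tag_mark (a point): A brown stiffener-board blank, 114 x 88 mm and 2 mm thick, taped down on the white cutting pad of the press tray (pad top 20 mm above the bench, board top 22 mm above it) on the robot's left, with a black pen outline: 86 x 60 mm with cut-off corners, the outer shape of the luggage-tag die. This point is the centre of the outline, on the board's top face; z up, x along the outline's length. Fixed.
- round_mark (a point): A brown stiffener-board blank, 84 x 84 mm and 2 mm thick, taped down on the white cutting pad of the press tray (pad top 20 mm above the bench, board top 22 mm above it) on the robot's left, with a black pen outline: a circle 54 mm in diameter, the outer shape of the round die. This point is the centre of the outline, on the board's top face; z up. Fixed.

How it is judged (in metres and radians):
At the end, for the whole second after the job is handed in: Each die flat, edge down, centre within 10 mm of its own outline's (strap, tag: direction within 0.15 rad, either way); 5 mm square and 8 mm disc plates flat on the round die, either order, within 12 mm of its centre; oblong plate on the bench; heights within 2.5 mm; all released, at rest (horizontal distance between strap_die_center and strap_mark below 0.01 m and angle between the x axis of strap_die_center and the x axis of strap_mark, either way round below 0.15 rad and angle between each of strap_die_center, tag_die_center, round_die_center's own z axis and vertical below 0.06 rad and z of strap_die_center in the frame of strap_mark between 0.0135 and 0.0185 m and horizontal distance between tag_die_center and tag_mark below 0.01 m and angle between the x axis of tag_die_center and the x axis of tag_mark, either way round below 0.15 rad and z of tag_die_center in the frame of tag_mark between 0.0135 and 0.0185 m and horizontal distance between round_die_center and round_mark below 0.01 m and z of round_die_center in the frame of round_mark between 0.007 and 0.012 m and horizontal distance between each of square_plate_center, disc_plate_center and round_die_center below 0.012 m and (angle between square_plate_center's own z axis and vertical below 0.06 rad or angle between square_plate_center's own z axis and vertical above 3.08 rad) and (angle between disc_plate_center's own z axis and vertical below 0.06 rad or angle between disc_plate_center's own z axis and vertical above 3.08 rad) and ((z of square_plate_center in the frame of round_mark between 0.019 and 0.024 m and z of disc_plate_center in the frame of round_mark between 0.0255 and 0.0305 m) or (z of disc_plate_center in the frame of round_mark between 0.0205 and 0.0255 m and z of square_plate_center in the frame of round_mark between 0.027 and 0.032 m)) and height (world z) of oblong_plate_center below 0.012 m and linear speed of each of strap_die, tag_die, round_die, square_plate, disc_plate, oblong_plate below 0.01 m/s); the robot touches nothing.
It fails at once if a die or packing plate is dropped from more than about 12 mm, thrown or sent flying (it moves at over 0.5 m/s without being held) ((contact force between the fingers and strap_die below 0.02 N and linear speed of strap_die above 0.5 m/s) or (contact force between the fingers and tag_die below 0.02 N and linear speed of tag_die above 0.5 m/s) or (contact force between the fingers and round_die below 0.02 N and linear speed of round_die above 0.5 m/s) or (contact force between the fingers and square_plate below 0.02 N and linear speed of square_plate above 0.5 m/s) or (contact force between the fingers and disc_plate below 0.02 N and linear speed of disc_plate above 0.5 m/s)).
It also fails if it takes over 134 s, if anything falls off the work surface, if the arm or the gripper's body presses on something with over 40 N, if the wrist force passes 120 N, or if a joint passes its speed limit or range.

## Working session

There is one attempt and no reset: what is moved stays moved. The work goes in short steps, each a Python script; the robot and the scene stay as the last script left them, time stands still between calls to the robot, and variables do not carry over. Pictures are saved under pics/ and viewed, and the job is handed in when it is done.

```bash
mkdir -p pics; ls
python3 - <<'E'
from cell import robot, claw, read_state, cams
import cv2, numpy as np
for n in ["scene","top","wrist"]:
    c=cams.camera(n); cv2.imwrite(f"pics/{n}0.png",c["pixels"][:,:,::-1])
    print(n,c["K"].tolist(),c["k1"],np.round(c["world_to_cam"],4).tolist())
s=read_state();print(s["time"],s["tcp_pos"],s["tool_rot"],s["force"],s["grip_width"],robot.pinch_z)
E
```

```text
pics
scene [[496.4335421355132, 0.0, 288.57936765362757], [0.0, 496.4335421355132, 200.430030824711], [0.0, 0.0, 1.0]] -0.10352116974961516 [[-0.3219, 0.9467, -0.0108, 0.1678], [-0.773, -0.2563, 0.5804, 0.3698], [0.5467, 0.1952, 0.8143, -1.3386], [0.0, 0.0, 0.0, 1.0]]
top [[440.94705128133944, 0.0, 280.8727434193809], [0.0, 440.94705128133944, 203.32824780508435], [0.0, 0.0, 1.0]] 0.02565052622452525 [[-0.0032, -0.9999, 0.0096, -0.002], [0.9826, -0.0013, 0.1858, -0.5327], [-0.1858, 0.0101, 0.9825, -1.109], [0.0, 0.0, 0.0, 1.0]]
wrist [[341.6924000295402, 0.0, 277.6372753915517], [0.0, 341.6924000295402, 215.6303629738636], [0.0, 0.0, 1.0]] -0.005147459037654496 [[0.2244, -0.9745, 0.0003, -0.6749], [0.935, 0.2152, -0.282, 0.0365], [0.2747, 0.0636, 0.9594, -0.3789], [0.0, 0.0, 0.0, 1.0]]
0.15 [ 0.15167197 -0.65737563  0.23066688] [[ 2.24862859e-01 -9.74390354e-01 -3.63428656e-04]
 [-9.74389585e-01 -2.24863139e-01  1.22690428e-03]
 [-1.27720540e-03  7.82358944e-05 -9.99999181e-01]] [-0.86295479 -1.19442984 -0.63622261] 0.08546832896386038 0.0187
```

View pics/top0.png

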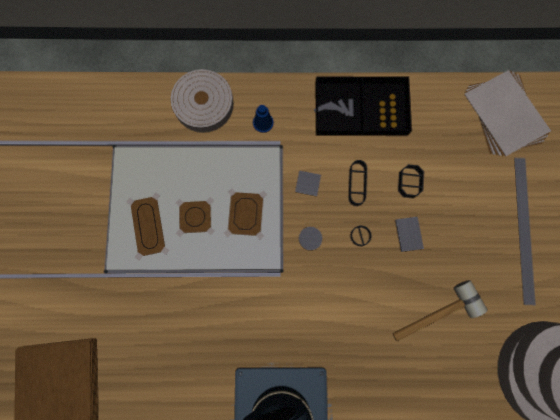

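View pics/scene0.png

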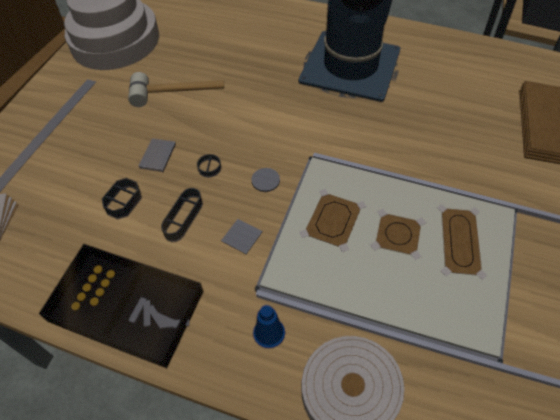

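View pics/wrist0.png

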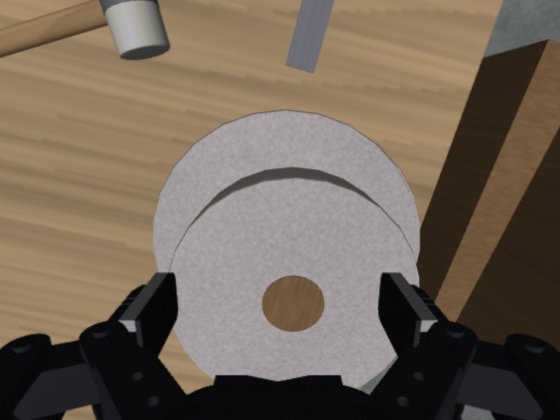

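The top view shows the tray on the left, with the strap, round and tag blanks at about (148,227), (195,217) and (246,214). On the right are the strap die (358,183), tag die (411,181), round die (361,236), square plate (308,183), disc (310,238) and oblong plate (409,234). I'll measure these from the top view first, then refine them with the wrist camera.

```bash
cat > h.py <<'E'
from cell import robot, claw, read_state, cams
import cv2, numpy as np
def cast(c,px,z):
    px=np.asarray(px,float).reshape(-1,1,2)
    u=cv2.undistortPoints(px,c["K"],np.array([c["k1"],0,0,0.]) ).reshape(-1,2)
    T=np.asarray(c["world_to_cam"]);R=T[:3,:3];o=-R.T@T[:3,3]
    d=np.c_[u[:,0],-u[:,1],-np.ones(len(u))]@R
    return o+d*((z-o[2])/d[:,2])[:,None]
def proj(c,P):
    P=np.atleast_2d(P);T=np.asarray(c["world_to_cam"]);q=P@T[:3,:3].T+T[:3,3]
    x=q[:,0]/-q[:,2];y=-q[:,1]/-q[:,2];s=1+c["k1"]*(x*x+y*y)
    return np.c_[x*s*c["K"][0,0]+c["K"][0,2],y*s*c["K"][1,1]+c["K"][1,2]]
def rect(c,cnt,z):
    P=cast(c,cnt.reshape(-1,2),z)[:,:2]*1000
    (cx,cy),(w,h),a=cv2.minAreaRect(P.astype(np.float32))
    if w<h: w,h,a=h,w,a+90
    return np.array([cx,cy]),(round(w,1),round(h,1)),(a+90)%180-90
def down(a):  # jaw axis x at angle a (deg) 
    a=np.radians(a);x=np.array([np.cos(a),np.sin(a),0]);z=np.array([0,0,-1.]);y=np.cross(z,x)
    return np.c_[x,y,z]
def shot(n,f=None):
    c=cams.camera(n)
    if f: cv2.imwrite(f"pics/{f}.png",c["pixels"][:,:,::-1])
    return c
E
python3 - <<'E'
from h import *
c=shot("top")
im=c["pixels"];
T=np.asarray(c["world_to_cam"]);print(-T[:3,:3].T@T[:3,3])
for n,p,z in [("strap",(358,183),.016),("tag",(411,181),.016),("round",(361,236),.0095),("sq",(308,183),.005),("disc",(310,238),.008),("obl",(409,234),.01),("ms",(148,227),.022),("mr",(195,217),.022),("mt",(246,214),.022)]:
    print(n,np.round(cast(c,p,z)[0],3),im[p[1],p[0]])
for a in (0,45,90):
  for p in ([.55,-.2,.42],[.55,.2,.42]):
    print(a,p,robot.solve_ik(p,down(a)))
s=read_state();W=np.asarray(shot("wrist")["world_to_cam"]);o=-W[:3,:3].T@W[:3,3];print(s["tool_rot"].T@(o-s["tcp_pos"]), W[:3,:3]@s["tool_rot"])
E
```

```text
[0.31734202 0.0084365  1.18865887]
strap [ 0.595 -0.215  0.016] [126  96  64]
tag [ 0.601 -0.36   0.016] [125  98  65]
round [ 0.451 -0.219  0.01 ] [51 45 39]
sq [ 0.598 -0.079  0.005] [79 76 84]
disc [ 0.446 -0.082  0.008] [76 77 80]
obl [ 0.456 -0.348  0.01 ] [78 76 82]
ms [0.475 0.349 0.022] [87 61 35]
mr [0.501 0.226 0.022] [85 60 35]
mt [0.509 0.09  0.022] [85 62 33]
0 [0.55, -0.2, 0.42] [ 33.49184815  20.80778449 -28.28260142  75.84208791   9.71739409
  85.7170197    6.05857675]
0 [0.55, 0.2, 0.42] [  8.14492982  25.51605254 -54.80097732  75.31376879  20.61114009
  89.34737666 -44.08812799]
45 [0.55, -0.2, 0.42] [ 37.53669989  21.65673039 -35.02487508  75.69072503  12.25306884
  86.38070623  48.67172644]
45 [0.55, 0.2, 0.42] [ 10.27637543  26.79345015 -59.52312071  75.24210162  22.86127896
  90.36093031  -1.17522144]
90 [0.55, -0.2, 0.42] [ 43.68015769  23.51796856 -45.97846489  75.46781579  16.68740545
  87.80219959  89.52646348]
90 [0.55, 0.2, 0.42] [ 11.95228062  28.0173875  -63.58155516  75.18701509  24.88520768
  91.35517461  41.94980446]
[ 1.04086532e-05 -7.15318807e-02 -1.43513789e-01] [[ 9.99998260e-01  4.57404130e-04 -1.80842931e-03]
 [ 9.48645492e-04 -9.59444327e-01  2.81896583e-01]
 [-1.60614658e-03 -2.81897808e-01 -9.59443092e-01]]
```

Run:
```python
from h import *
robot.goto([.40,-.215,.30],down(90)); robot.hold(.2); shot("wrist","w1"); print(read_state()["time"])
robot.goto([.40,.21,.30],down(90)); robot.hold(.2); shot("wrist","w2"); print(read_state()["time"])
```

```text
2.3583
4.175
```

View pics/w1.png

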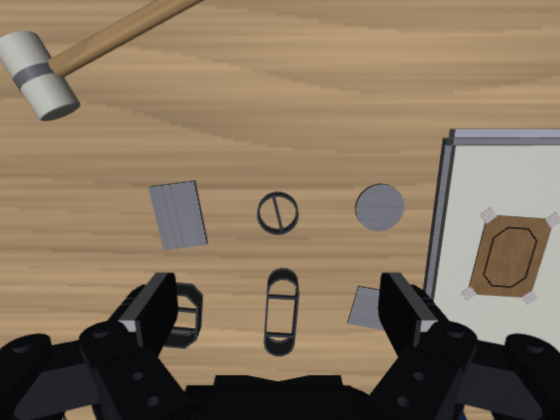

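View pics/w2.png

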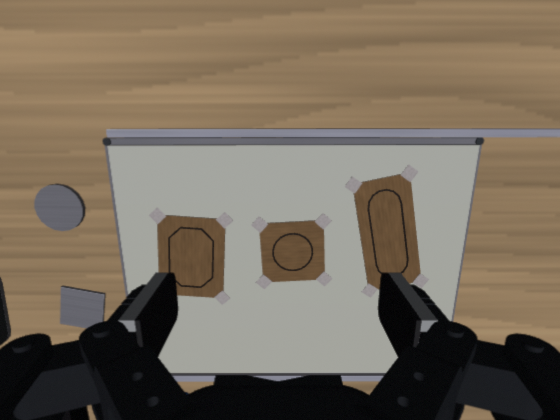

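The camera sits outboard of the fingers, so image-up points towards the base and the fingers hide the far row. I'll shift the view 0.12 m outward.

Run:
```python
from h import *
import pickle
robot.goto([.53,.22,.30],down(90)); robot.hold(.3); b=shot("wrist","w4")
robot.goto([.53,-.22,.30],down(90)); robot.hold(.3); a=shot("wrist","w3"); print(read_state()["time"])
pickle.dump((a,b),open("w.pkl","wb"))
cv2.imwrite("pics/w34.png",cv2.resize(np.hstack([a["pixels"],b["pixels"]])[:,:,::-1],(800,300)))
```

```text
7.075
```

View pics/w34.png

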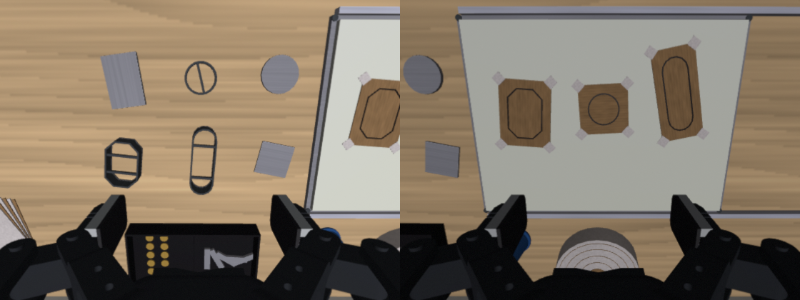

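All six parts and all three outlines are clear of the fingers. Next I'll segment them.

```bash
cat > m.py <<'E'
from h import *
import pickle
def blobs(mask,amin,amax):
    cs,_=cv2.findContours(mask.astype(np.uint8),cv2.RETR_LIST,cv2.CHAIN_APPROX_NONE)
    return [k for k in cs if amin<cv2.contourArea(k)<amax]
E
python3 - <<'E'
from m import *
a,b=pickle.load(open("w.pkl","rb"))
def rep(c,f,zs):
  im=c["pixels"].astype(int);v=im.max(2);sat=v-im.min(2)
  out=im.astype(np.uint8)[:,:,::-1].copy()
  dark=v<60; grey=(sat<25)&(v>60)&(v<135)
  for nm,m in (("dark",dark),("grey",grey)):
    m=m.copy();m[275:]=0
    m=cv2.morphologyEx(m.astype(np.uint8),cv2.MORPH_OPEN,np.ones((3,3))) if nm=="grey" else m
    for k in blobs(m,300,9000):
      M=cv2.moments(k);p=(M["m10"]/M["m00"],M["m01"]/M["m00"])
      for z in zs[nm]: 
        q,s,an=rect(c,k,z); print(f,nm,np.round(p),z,np.round(q,1),s,round(an,1),"cen",np.round(cast(c,p,z)[0,:2]*1000,1))
      cv2.drawContours(out,[k],-1,(0,0,255) if nm=="dark" else (0,255,0),1)
  cv2.imwrite(f"pics/{f}.png",out)
rep(a,"s3",{"dark":[.016,.0095],"grey":[.005,.008,.01]})
rep(b,"s4",{"dark":[.022],"grey":[.005]})
E
```

```text
s3 dark [160. 241.] 0.016 [ 614.3 -374.8] (78.9, 49.5) 37.6 cen [ 619.9 -377.6]
s3 dark [160. 241.] 0.0095 [ 616.6 -377.2] (80.1, 50.3) 37.6 cen [ 622.4 -380. ]
s3 dark [188. 212.] 0.016 [ 588.4 -336.3] (82.9, 36.8) 25.0 cen [ 579.  -336.9]
s3 dark [188. 212.] 0.0095 [ 590.4 -338. ] (84.2, 37.4) 25.0 cen [ 580.8 -338.7]
s3 grey [467. 118.] 0.005 [498.    6.1] (336.1, 103.0) -16.8 cen [460.8  13.2]
s3 grey [467. 118.] 0.008 [497.7   4.6] (333.8, 102.3) -16.8 cen [460.8  11.6]
s3 grey [467. 118.] 0.01 [497.5   3.6] (332.3, 101.8) -16.8 cen [460.8  10.6]
s4 dark [175. 159.] 0.022 [510.3  91.9] (84.9, 58.6) -4.2 cen [509.1  92.2]
s4 dark [174. 159.] 0.022 [510.3  91.5] (85.9, 58.9) -3.7 cen [508.9  91.9]
s4 dark [388. 130.] 0.022 [477.7 352.2] (121.5, 42.5) 11.9 cen [475.  351.7]
s4 dark [389. 130.] 0.022 [477.9 352.4] (122.2, 43.8) 12.0 cen [475.  351.9]
s4 grey [ 58. 222.] 0.005 [597.7 -77.2] (63.5, 63.3) 78.6 cen [596.8 -77.5]
s4 grey [ 31. 104.] 0.005 [445.  -84.5] (63.9, 63.1) 89.8 cen [444.2 -84.3]
s4 grey [285.  23.] 0.005 [356.4 226.9] (459.3, 7.2) 89.9 cen [356.4 227.8]
```

Run:
```python
from m import *
a,b=pickle.load(open("w.pkl","rb"))
def rep(c,rois,f):
  im=c["pixels"].astype(int);v=im.max(2);sat=v-im.min(2)
  out=im.astype(np.uint8)[:,:,::-1].copy()
  for n,(x0,y0,x1,y1),kind,z in rois:
    sub=np.zeros(v.shape,np.uint8)
    if kind=="d": m=(v<100)
    elif kind=="p": m=(v<60)
    else: m=(sat<32)&(v<140)
    sub[y0:y1,x0:x1]=m[y0:y1,x0:x1]
    k=max(blobs(sub,300,9000),key=cv2.contourArea)
    h=cv2.convexHull(k)
    P=cast(c,h.reshape(-1,2),z)[:,:2]*1000
    M=cv2.moments(P.astype(np.float32).reshape(-1,1,2)-500)
    cen=np.array([M["m10"],M["m01"]])/M["m00"]+500
    q,s,an=rect(c,k,z); print(n,"rect",np.round(q,1),s,round(an,1),"cen",np.round(cen,1))
    cv2.drawContours(out,[k],-1,(0,0,255),1)
  cv2.imwrite(f"pics/{f}.png",out[:300])
rep(a,[("strap",(258,165,310,275),"d",.016),("tag",(140,185,202,268),"d",.016),("round",(252,75,310,138),"d",.0095),
 ("sq",(345,185,420,258),"g",.003),("disc",(355,65,425,140),"g",.005),("obl",(135,65,210,158),"g",.006)],"s3")
rep(b,[("mtag",(145,115,208,198),"p",.022),("mround",(255,120,312,182),"p",.022),("mstrap",(360,65,420,195),"p",.022)],"s4")
```

```text
strap rect [ 598.6 -211.8] (131.6, 44.8) -3.9 cen [ 598.4 -211.9]
tag rect [ 601.9 -359.5] (96.7, 68.6) -6.5 cen [ 601.8 -359.2]
round rect [ 451.2 -216.6] (53.9, 53.0) -45.5 cen [ 451.2 -216.5]
sq rect [597.3 -77.5] (62.5, 61.1) 78.7 cen [599.2 -79.4]
disc rect [445.1 -82. ] (63.6, 62.7) -42.9 cen [445.3 -81.9]
obl rect [ 454.6 -336.3] (88.4, 37.7) 7.9 cen [ 454.2 -336.2]
mtag rect [510.3  91.5] (85.9, 58.9) -3.7 cen [510.3  91.8]Traceback (most recent call last):
  File "<stdin>", line 22, in <module>
  File "<stdin>", line 12, in rep
ValueError: max() iterable argument is empty
```

View pics/s3.png

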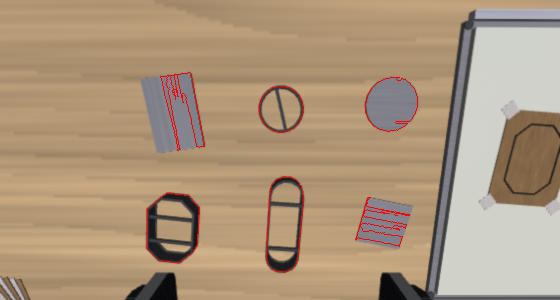

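View pics/s4.png

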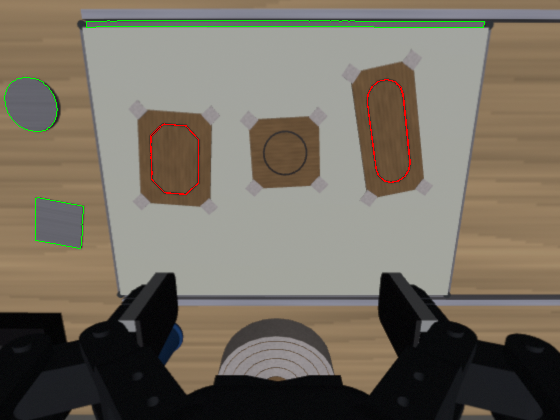

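Run:
```python
from m import *
a,b=pickle.load(open("w.pkl","rb"))
t=shot("top","top1")
def one(c,n,roi,thr,z,o=None):
    im=c["pixels"].astype(int);v=im.max(2);x0,y0,x1,y1=roi
    sub=np.zeros(v.shape,np.uint8);sub[y0:y1,x0:x1]=(v<thr)[y0:y1,x0:x1]
    ks=blobs(sub,100,9000)
    if not ks: print(n,"none");return
    k=max(ks,key=cv2.contourArea);h=cv2.convexHull(k)
    P=cast(c,h.reshape(-1,2),z)[:,:2]*1000
    M=cv2.moments(P.astype(np.float32).reshape(-1,1,2)-500)
    cen=np.array([M["m10"],M["m01"]])/M["m00"]+500
    q,s,an=rect(c,k,z);print(n,thr,"rect",np.round(q,1),s,round(an,1),"cen",np.round(cen,1))
for thr in (65,72): one(b,"mround",(262,128,308,178),thr,.022)
one(b,"mstrap",(365,75,413,185),60,.022)
for thr in (50,60,70):
  one(t,"T mstrap",(136,202,161,252),thr,.022)
  one(t,"T mround",(184,206,206,228),thr,.022)
  one(t,"T mtag",(233,197,259,231),thr,.022)
one(t,"T strap",(345,155,372,210),75,.016);one(t,"T tag",(395,160,428,202),75,.016);one(t,"T round",(345,222,376,250),75,.0095)
# die angles from wrist: side lines at top edge via brace/inner hole contours
im=a["pixels"].max(2)
for n,(x0,y0,x1,y1) in (("strap",(258,165,310,275)),("tag",(140,185,202,268))):
    sub=np.zeros(im.shape,np.uint8);sub[y0:y1,x0:x1]=(im<100)[y0:y1,x0:x1]
    cs,hi=cv2.findContours(sub,cv2.RETR_CCOMP,cv2.CHAIN_APPROX_NONE)
    for k,hh in zip(cs,hi[0]):
        if hh[3]>=0 and cv2.contourArea(k)>100: print(n,"hole",[ (np.round(x,1) if not isinstance(x,tuple) else x) for x in rect(a,k,.032)])
```

```text
mround 65 rect [502.1 227.4] (52.7, 51.9) -90.0 cen [502.2 227.5]
mround 72 rect [502.7 227.3] (53.2, 52.7) 0.0 cen [502.3 227.5]
mstrap 60 rect [477.9 352.4] (122.2, 43.8) 12.0 cen [477.9 352.5]
T mstrap none
T mround none
T mtag none
T mstrap none
T mround none
T mtag none
T mstrap 70 rect [478.4 351.8] (123.0, 45.5) 11.4 cen [478.7 351.7]
T mround 70 rect [502.6 227.3] (51.9, 50.6) 1.7 cen [502.6 227.4]
T mtag none
T strap 75 rect [ 596.9 -219.3] (127.6, 61.2) -3.9 cen [ 600.7 -217.8]
T tag 75 rect [ 609.  -360.4] (107.0, 88.1) -2.9 cen [ 613.5 -359.3]
T round 75 rect [ 452.2 -216.1] (54.2, 51.2) 89.9 cen [ 452.4 -216.7]
strap hole [array([ 633.4, -216.1]), (36.4, 17.6), np.float64(86.0)]
strap hole [array([ 593.7, -213.5]), (56.7, 38.7), np.float64(-4.0)]
strap hole [array([ 549.8, -210.5]), (38.2, 26.4), np.float64(-89.9)]
tag hole [array([ 622.3, -352.8]), (41.2, 13.2), np.float64(83.9)]
tag hole [array([ 598.5, -352. ]), (46.0, 29.1), np.float64(83.7)]
tag hole [array([ 570.4, -349.5]), (45.3, 22.5), np.float64(83.4)]
```

Everything agrees to about 2 mm, including the mark sizes and positions across the two views. I'll start with the round die, jaws along y.

```bash
cat > ops.py <<'E'
from m import *
def st(): 
    s=read_state(); return round(s["time"],1),np.round(s["tcp_pos"],4),np.round(s["force"],1),round(s["grip_width"],4)
def pick(xy,a,z,op,hover=.12):
    claw.move_gripper(op)
    robot.goto([*xy,hover],down(a)); robot.move_straight([*xy,z+.02],vel=.2); robot.move_straight([*xy,z],vel=.06)
    print("down",st()); claw.move_gripper(0.0); print("grip",st())
    robot.move_straight([*xy,z+.03],vel=.08);robot.move_straight([*xy,.15],vel=.2); print("up",st())
def place(xy,a,z,op=.08,gap=.0):
    robot.goto([*xy,.15],down(a)); robot.move_straight([*xy,z+.02],vel=.15)
    f0=read_state()["force"][2]; robot.move_straight([*xy,z+.003],vel=.04)
    for d in (.002,.001,.0,-.001):
        robot.move_straight([*xy,z+d],vel=.02); f=read_state()["force"][2]
        if f-f0>3: break
    print("placed",d,round(f-f0,1),st()); claw.move_gripper(op); robot.hold(.2)
    robot.move_straight([*xy,z+.03],vel=.06); robot.move_straight([*xy,.16],vel=.2); print("off",st())
E
python3 - <<'E'
from ops import *
print(cast(pickle.load(open("w.pkl","rb"))[0],[(430,293),(440,293),(465,18),(470,18)],.025)[:,:2])
pick([.4513,-.2165],90,-.002,.08)
shot("wrist","p1"); shot("scene","p1s")
E
```

```text
[[ 0.69136793 -0.01175356]
 [ 0.69136026  0.00194123]
 [ 0.35591473 -0.01544322]
 [ 0.35589753 -0.00996545]]
down (9.3, array([ 0.4512, -0.2164, -0.0022]), array([-0.6,  1.1, -0.2]), 0.0803)
grip (9.7, array([ 0.4515, -0.2165, -0.0013]), array([-1.6, -0.1,  7.8]), 0.0525)
up (11.0, array([ 0.4505, -0.2168,  0.1488]), array([ 0.1, -0.7, -0.5]), 0.0523)
```

View pics/p1.png

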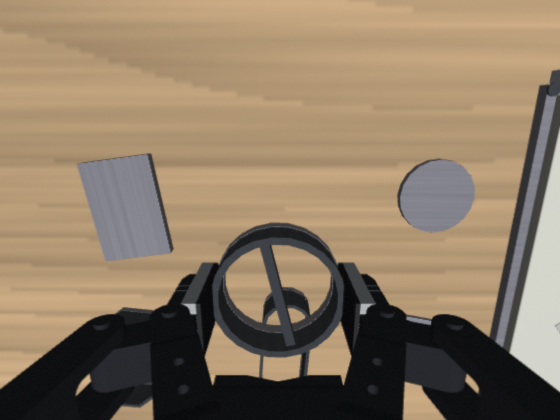

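The round die is held level and the force dropped to about 0 on lifting. The fingertips brushed the bench on closing, with 8 N on the wrist, so at 53 mm the tips stand only about 1–2 mm behind the TCP. I'll allow for that in later grasps.

Run:
```python
from ops import *
place([.5024,.2274],90,.0212,op=.075)
robot.goto([.5975,-.0775,.10],down(-11.4)); claw.move_gripper(.072)
robot.move_straight([.5975,-.0775,.02],vel=.2); robot.move_straight([.5975,-.0775,.004],vel=.05);robot.hold(.1)
print(st()); f0=read_state()["force"][2]
z=.004
while z>-.008:
    z-=.001; robot.move_straight([.5975,-.0775,z],vel=.02); f=read_state()["force"][2]-f0; print(round(z,4),round(f,1),read_state()["tcp_pos"][2])
    if f>3: break
shot("scene","p2s");shot("wrist","p2")
```

```text
placed -0.001 7.0 (15.2, array([0.5025, 0.2275, 0.0207]), array([-1.7, -1.5,  7.3]), 0.052)
off (17.1, array([0.5021, 0.2266, 0.1589]), array([ 0.2, -1.1, -0. ]), 0.0753)
(19.6, array([ 0.5976, -0.0775,  0.0042]), array([-0.1, -0.3,  0. ]), 0.0718)
0.003 1.2 0.0030206225440429675
0.002 0.0 0.0019470162828008064
0.001 -0.1 0.0009276050454509292
0.0 -0.4 -7.231643782963648e-05
-0.001 1.0 -0.0010591710734924077
-0.002 0.6 -0.0020705708539248205
-0.003 -0.1 -0.003078578982386903
-0.004 0.2 -0.004083850451090443
-0.005 -0.2 -0.005080311417488572
-0.006 1.2 -0.0060749683613534645
-0.007 -0.0 -0.007095629224877789
-0.008 0.6 -0.008056032183739462
```

View pics/p2s.png

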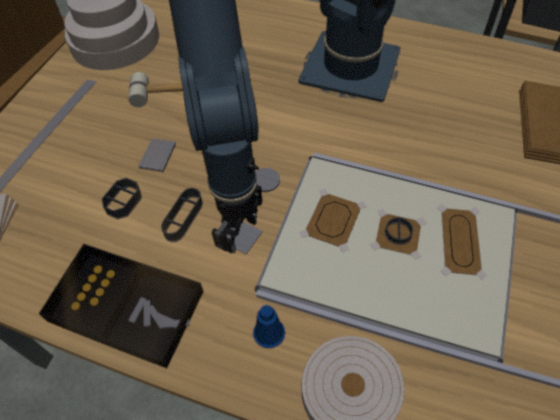

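View pics/p2.png

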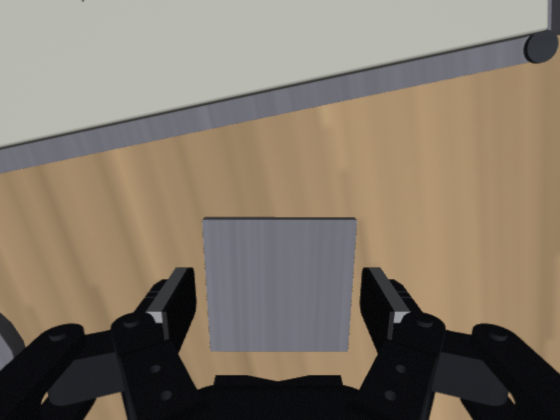

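The round die is down inside its outline (scene (398,232)). The square plate sits centred between the jaws in the wrist view, spanning columns 207–353 with the pads at 195 and 362. There is still no contact at TCP −8 mm, so I'll narrow the jaws and probe for the bench.

Run:
```python
from ops import *
c=shot("wrist"); print(proj(c,[[.5975,-.0775,.005]]), read_state()["time"])
xy=[.5975,-.0775]
robot.move_straight([*xy,-.003],vel=.05); claw.move_gripper(.067); print(st()); robot.hold(.1)
f0=read_state()["force"][2]; z=-.004
while z>-.012:
    robot.move_straight([*xy,z],vel=.02); f=read_state()["force"][2]-f0; print(round(z,4),round(f,1))
    if f>3.5: break
    z-=.0007
print(st())
```

```text
[[277.60727638 289.87225334]] 22.7917
(23.3, array([ 0.5974, -0.0775, -0.003 ]), array([ 0.6, -0.8, -0. ]), 0.0669)
-0.004 -0.0
-0.0047 0.1
-0.0054 0.1
-0.0061 1.0
-0.0068 2.8
-0.0075 10.8
(24.9, array([ 0.5976, -0.0775, -0.0067]), array([-3.5, -0.4, 10.5]), 0.067)
```

Contact came at TCP −6.6 mm with a 67 mm opening, so I'll grip at −4.2 mm, which leaves the tips about 1 mm above the bench.

Run:
```python
from ops import *
xy=[.5975,-.0775]
robot.move_straight([*xy,-.0042],vel=.05); claw.move_gripper(0.0); robot.hold(.1); print(st())
robot.move_straight([*xy,.02],vel=.05); print(st())
robot.move_straight([*xy,.15],vel=.15); print(st())
shot("wrist","p3"); shot("scene","p3s")
```

```text
(25.5, array([ 0.5975, -0.0775, -0.0036]), array([-2.8, -0.8, 10.5]), 0.0593)
(26.1, array([ 0.5975, -0.0776,  0.0201]), array([ 0.4,  0.7, -1.2]), 0.0593)
(27.1, array([ 0.5969, -0.0776,  0.1491]), array([ 0.5,  1.6, -1.3]), 0.0592)
```

View pics/p3.png

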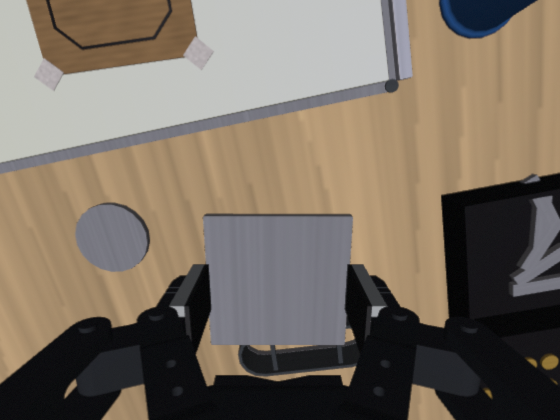

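The plate is held level and centred. I'll place it on the round die at 41 mm plus the grip offset, checking the die from the top view first.

```bash
python3 - <<'E'
from ops import *
t=shot("top","t3"); im=t["pixels"].astype(int); v=im.max(2)
sub=np.zeros(v.shape,np.uint8);sub[204:231,181:210]=(v<62)[204:231,181:210]
for k in blobs(sub,100,2000): print(rect(t,k,.0315))
place([.5024,.2274],0,.0376,op=.075)
robot.goto([.5024,.2274,.30],down(90)) if 0 else None
shot("top","t4"); shot("scene","p4s")
E
python3 -c "
import cv2;a=cv2.imread('pics/t4.png')[150:280,90:300];b=cv2.imread('pics/p4s.png')[130:330,240:540]
cv2.imwrite('pics/c4.png',cv2.hconcat([cv2.resize(a,(390,260)),cv2.resize(b,(390,260))]))"
```

```text
(array([499.66836548, 238.05604553]), (47.1, 25.2), 12.961373329162598)
(array([502.45095825, 226.834198  ]), (54.1, 52.8), 1.6847584247589111)
placed -0.001 12.0 (30.8, array([0.5025, 0.2275, 0.0374]), array([-2.8, -1.9, 10.6]), 0.0593)
off (32.6, array([0.5022, 0.2269, 0.1594]), array([-0.3, -1. , -0.7]), 0.0748)
```

View pics/c4.png

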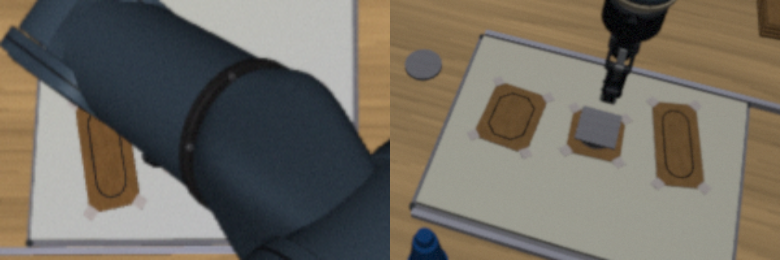

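The square plate sits on the round die, which is at (502.5, 226.8) mm against its mark at (502.4, 227.4). Next is the disc.

Run:
```python
from ops import *
pick([.4451,-.0830],0,-.0032,.078)
shot("wrist","p5")
```

```text
down (35.3, array([ 0.4452, -0.083 , -0.003 ]), array([ 0.4,  0. , -0. ]), 0.0781)
grip (35.6, array([ 0.4454, -0.0831, -0.0021]), array([-2.3,  1. , 17.4]), 0.0609)
up (36.9, array([ 0.4445, -0.0833,  0.149 ]), array([ 0.2,  0. , -3.1]), 0.0605)
```

View pics/p5.png

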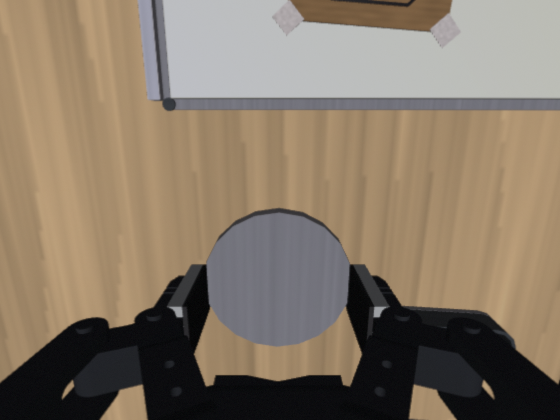

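The disc is held centred (circle about (279,277)). I'll place it on the square plate.

```bash
python3 - <<'E'
from ops import *
place([.5024,.2272],0,.0444,op=.08)
pick([.6015,-.3590],83.6,.002,.083)
shot("wrist","p6"); shot("top","t6"); shot("scene","s6")
E
python3 -c "
import cv2;a=cv2.imread('pics/t6.png')[150:280,90:300];b=cv2.imread('pics/s6.png')[130:330,240:540];w=cv2.imread('pics/p6.png')
cv2.imwrite('pics/c6.png',cv2.vconcat([cv2.hconcat([cv2.resize(a,(350,220)),cv2.resize(b,(350,220))]),cv2.resize(w,(700,380))]))"
```

```text
placed -0.001 8.9 (40.4, array([0.5025, 0.2272, 0.0441]), array([-3.2, -1.3,  7.9]), 0.0603)
off (42.2, array([0.5023, 0.2268, 0.1597]), array([-0.7,  0.4, -0.3]), 0.0802)
down (45.7, array([ 0.6014, -0.359 ,  0.0018]), array([0.4, 1.2, 0.2]), 0.0829)
grip (46.0, array([ 0.6019, -0.3589,  0.0027]), array([-0.8,  1.2,  4.5]), 0.0591)
up (47.3, array([ 0.6007, -0.3592,  0.1487]), array([-0.3, -0.1, -2.5]), 0.059)
```

View pics/c6.png

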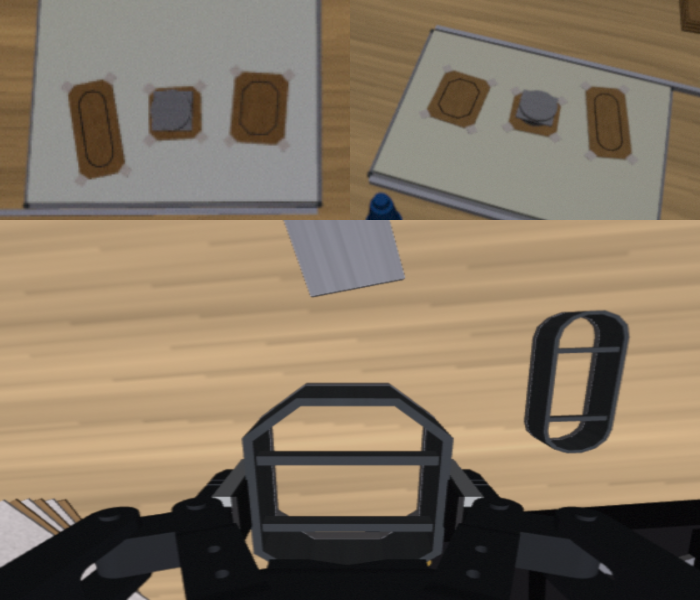

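The stack looks good, and the tag die is held squarely. I'll check its offset along its length in the grip from the two braces at its top plane.

Run:
```python
from ops import *
c=shot("wrist"); s=read_state()
zt=s["tcp_pos"][2]-.0027+.032
P=np.array([cast(c,(277,y),zt)[0] for y in (265,336)]); 
print((s["tool_rot"].T@(P-s["tcp_pos"]).T).T)
v=c["pixels"].max(2); col=v[170:380,277]; print(col.tolist())
```

```text
[[-0.00059214 -0.01948825 -0.02925847]
 [-0.00062453  0.01044134 -0.02932314]]
[197, 197, 198, 197, 197, 198, 198, 197, 194, 166, 97, 68, 85, 52, 34, 32, 33, 31, 31, 31, 30, 31, 32, 32, 31, 32, 35, 58, 71, 73, 73, 73, 73, 73, 73, 103, 173, 185, 186, 186, 187, 187, 187, 189, 187, 186, 186, 186, 185, 186, 186, 187, 188, 189, 190, 193, 199, 204, 208, 210, 210, 210, 208, 205, 203, 200, 199, 200, 205, 208, 210, 211, 212, 213, 213, 213, 214, 213, 212, 210, 208, 207, 207, 205, 195, 102, 40, 32, 32, 31, 36, 58, 69, 71, 71, 72, 72, 72, 72, 72, 78, 149, 182, 186, 184, 184, 183, 183, 183, 183, 183, 184, 184, 184, 182, 179, 177, 176, 176, 175, 175, 177, 178, 180, 179, 178, 176, 176, 174, 175, 176, 182, 189, 195, 196, 196, 196, 196, 194, 192, 190, 188, 186, 184, 184, 185, 186, 186, 186, 185, 184, 182, 179, 179, 182, 184, 177, 84, 33, 31, 32, 32, 31, 31, 31, 38, 69, 71, 70, 71, 72, 72, 71, 72, 79, 59, 60, 61, 62, 62, 64, 65, 70, 40, 31, 31, 29, 31, 32, 31, 32, 30, 32, 30, 30, 31, 31, 31, 31, 32, 32, 30, 31, 32, 32, 31, 32, 29, 31, 32]
```

Run:
```python
from ops import *
c=shot("wrist"); s=read_state()
zt=s["tcp_pos"][2]-.0027+.032
P=np.array([cast(c,(277,y),zt)[0] for y in (197,205.3,266,340)]); 
print((s["tool_rot"].T@(P-s["tcp_pos"]).T).T[:,1]*1000)
P=cast(c,(277,180.5),zt-.032); print((s["tool_rot"].T@(P-s["tcp_pos"]).T)[1]*1000)
```

```text
[-44.81494707 -41.88265419 -19.12175887  12.21407584]
[-44.63653925]
```

The far rim is 44.8 mm from the TCP where 43 is expected, so the die sits about 1.8 mm off in the grip. I'll compensate and place it on the tag mark, then go to the strap die.

```bash
python3 - <<'E'
from ops import *
place([.5103+.0015,.0916],86.3,.0252,op=.075)
pick([.5985,-.2120],86,.002,.075)
c=shot("wrist","p7"); shot("top","t7"); shot("scene","s7")
print(c["pixels"].max(2)[130:240,277].tolist())
E
python3 -c "
import cv2;a=cv2.imread('pics/t7.png')[150:280,90:300];b=cv2.imread('pics/s7.png')[130:330,240:540];w=cv2.imread('pics/p7.png')
cv2.imwrite('pics/c7.png',cv2.vconcat([cv2.hconcat([cv2.resize(a,(350,220)),cv2.resize(b,(350,220))]),cv2.resize(w,(700,380))]))"
```

```text
placed -0.001 6.9 (51.6, array([0.5119, 0.0917, 0.0246]), array([-1.9, -1.7,  5. ]), 0.0593)
off (53.5, array([0.5114, 0.0909, 0.1589]), array([ 0.6, -0.2,  0.8]), 0.0752)
down (56.0, array([ 0.5983, -0.212 ,  0.0018]), array([0.2, 0.8, 0.5]), 0.0752)
grip (56.4, array([ 0.5988, -0.2119,  0.0025]), array([-0.2,  0.3,  4.7]), 0.0433)
up (57.7, array([ 0.5978, -0.2124,  0.1487]), array([-0.1, -0.1, -3. ]), 0.0432)
[169, 167, 161, 103, 60, 37, 31, 33, 48, 66, 68, 70, 70, 70, 69, 70, 69, 81, 161, 178, 180, 180, 180, 181, 181, 181, 180, 180, 178, 178, 178, 177, 177, 177, 177, 179, 178, 179, 178, 175, 173, 170, 168, 168, 167, 167, 170, 175, 182, 187, 192, 192, 192, 191, 190, 190, 188, 188, 188, 186, 185, 183, 182, 183, 185, 185, 187, 186, 187, 186, 186, 184, 182, 179, 178, 180, 183, 184, 187, 187, 188, 188, 187, 188, 188, 188, 184, 151, 76, 33, 29, 32, 48, 64, 68, 69, 68, 68, 69, 68, 68, 69, 75, 146, 182, 189, 187, 185, 183, 183]
```

View pics/c7.png

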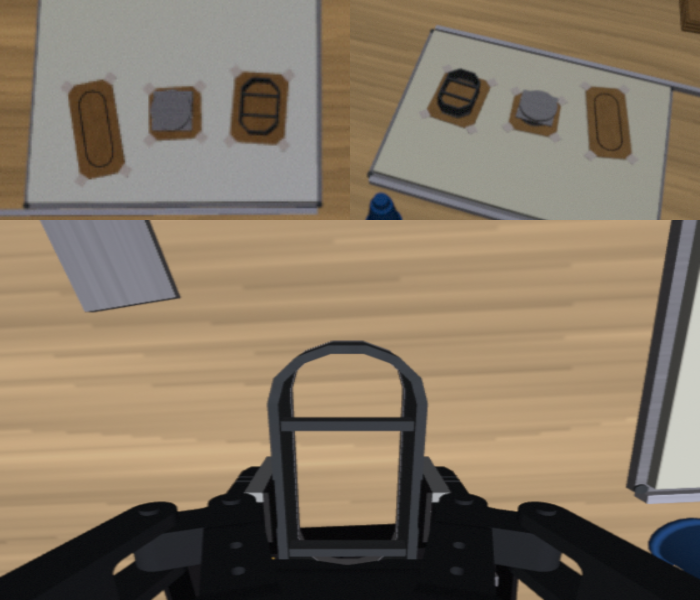

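Run:
```python
from ops import *
c=shot("wrist"); s=read_state(); zt=s["tcp_pos"][2]-.0025+.032
P=cast(c,[(277,138),(277,147.5)],zt); d=((P-s["tcp_pos"])@s["tool_rot"])[:,1]*1000; print(d)
off=(d[0]+62)/1000; off=float(np.clip(off,-.004,.004)); a=102.; R=down(a)
xy=np.array([.4780,.3522])-R[:2,1]*off; print(off,xy)
place(list(xy),a,.0250,op=.07)
robot.goto([.53,.22,.30],down(90)); robot.hold(.5); b=shot("wrist","w8"); pickle.dump(b,open("w8.pkl","wb"))
shot("scene","s8"); print(st())
```

```text
[-64.57458321 -61.52597085]
-0.002574583213729625 [0.48051832 0.35273529]
placed -0.001 7.3 (62.4, array([0.4806, 0.3528, 0.0245]), array([-2. , -2.2,  5.7]), 0.0435)
off (64.3, array([0.4805, 0.352 , 0.1589]), array([ 0.2, -0.4, -0.4]), 0.0698)
(65.8, array([0.53  , 0.2201, 0.3   ]), array([-0.1,  0.3, -0.6]), 0.0703)
```

View pics/w8.png

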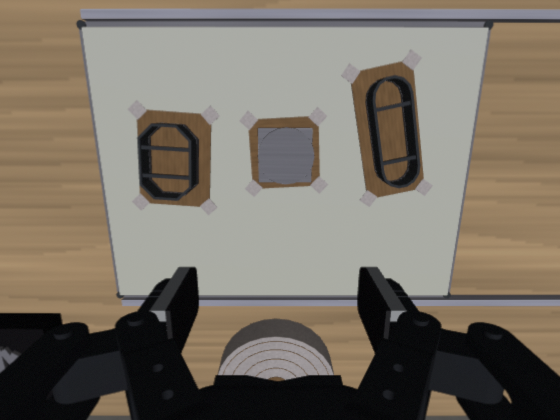

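View pics/s8.png

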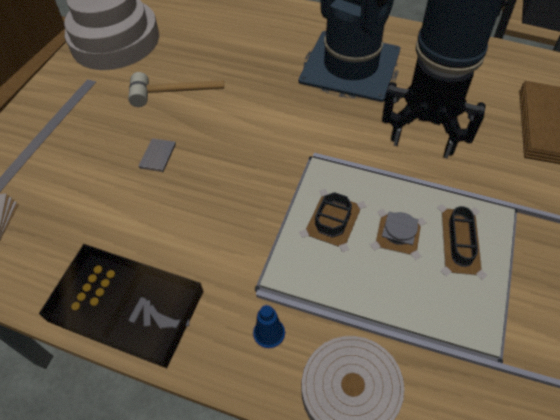

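Both dies cover their outlines in the wrist view (tag (168,162), strap (390,131)), and the stack is at (287,154). I'll measure the final positions.

Run:
```python
from ops import *
b=pickle.load(open("w8.pkl","rb"));im=b["pixels"].astype(int);v=im.max(2);sat=v-im.min(2)
for n,(x0,y0,x1,y1),m,z in [("tag",(132,112,208,210),v<62,.038),("strap",(360,68,420,194),v<62,.038),("square+disc",(252,122,322,190),(sat<32)&(v<140),.049)]:
    sub=np.zeros(v.shape,np.uint8);sub[y0:y1,x0:x1]=m[y0:y1,x0:x1]
    k=max(blobs(sub,200,9000),key=cv2.contourArea);q,s,an=rect(b,k,z);print(n,np.round(q,1),s,round(an,1))
    if n!="square+disc":
        cs,hi=cv2.findContours(sub,cv2.RETR_CCOMP,cv2.CHAIN_APPROX_NONE)
        for k,hh in zip(cs,hi[0]):
            if hh[3]>=0 and cv2.contourArea(k)>100: print("  hole",rect(b,k,.054))
    else:
        x,y,w,h=cv2.boundingRect(k);print(x,y,w,h)
t=b["pixels"][100:210,110:440][:,:,::-1];cv2.imwrite("pics/z8.png",cv2.resize(t,(792,264),interpolation=cv2.INTER_CUBIC))
# predicted disc/square outline
print(proj(b,[[.5024,.2272,.054],[.5024,.2272,.046],[.5024+.032,.2272,.054],[.5024-.032,.2272,.054],[.5024,.2272+.032,.054],[.5024,.2272-.032,.054]]))
```

```text
tag [511.5  90.2] (90.2, 69.9) -3.6
  hole (array([535.37011719,  95.47296906]), (44.9, 18.7), 86.13804626464844)
  hole (array([509.09783936,  96.4914856 ]), (44.4, 29.9), 86.0066146850586)
  hole (array([480.7527771 ,  98.77334595]), (43.8, 24.3), 86.64665222167969)
strap [479.2 352.9] (126.8, 53.3) 12.1
  hole (array([518.85467529, 354.51156616]), (29.7, 22.3), -77.88496017456055)
  hole (array([477.82611084, 345.88897705]), (57.6, 29.8), 11.870954513549805)
  hole (array([434.72766113, 336.85598755]), (29.6, 28.4), -78.9679479598999)
square+disc [503.1 232.4] (70.9, 65.8) 89.1
258 127 62 59
[[284.50456189 156.18598955]
 [284.38407607 155.39702442]
 [284.34827275 184.09798936]
 [284.66774108 126.95738738]
 [312.82850916 156.19627618]
 [256.18786279 156.17991148]]
```

View pics/z8.png

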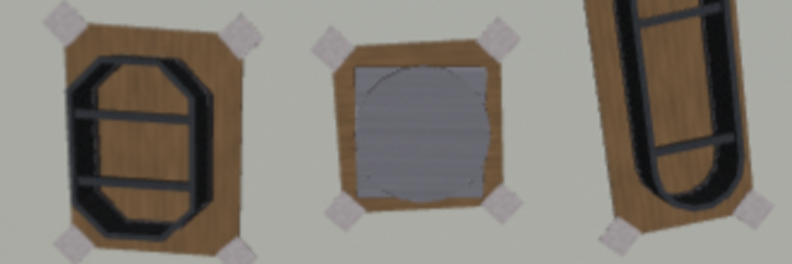

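Run:
```python
from ops import *
print(st()); robot.close_job()
```

```text
(65.8, array([0.53  , 0.2201, 0.3   ]), array([-0.1,  0.3, -0.6]), 0.0703)
the job is handed in; nothing more can be done
```

The tray is set up and the job handed in at 65.8 s of the 134 s allowed. All three dies are on their outlines, and the 5 mm square plate and the 8 mm disc are stacked on the round die. The oblong plate was left on the bench.

What the last camera checks showed, with the arm clear of everything:

| Part | Position against its target | Direction |
|---|---|---|
| Tag die | about 2 mm from its mark | within 0.5° |
| Strap die | about 1.5 mm from its mark | within 0.5° |
| Round die (measured before stacking) | under 1 mm from its mark | round |
| Square plate | about 1 mm from the round die's centre | lies flat |
| Disc plate | about 2 mm from the round die's centre | lies flat |

- **Setting down:** each part was lowered until light contact, with 7–12 N on the wrist, before I let go.
- **Heights:** I did not measure stack or die heights separately. They follow from the known sizes and from contact coming at the expected heights.
- **Checks that disagreed:** the top camera's dark-mask sizes for the tag and strap dies were distorted, so I used the wrist views for those two. The combined outline of the square plate and disc read 5 mm off in y because the tall sides and the two plates merged. I replaced it with separate edge readings.

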